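Hold the cassette's spring arm open on the instrument rack

TASK

One bay of the instrument rack holds the rectangular instrument cassette, the other a round bowl. By its upright handle, swing the spring-loaded arm that lies over the cassette outwards and away from you as far as it goes, and keep holding it against its stop so that a colleague can lift the cassette out: the job finishes while you hold it, do not let go. Leave the arm over the bowl shut, and leave the cassette, the bowl and everything else where they are.

Things in the scene. Friction and masses are not known exactly. Their poses are not given: they have to be found in the camera images.
- rack: fixed aluminium instrument rack, 220 (x) by 320 mm (y), plate 6 mm thick. Two bays inside low rails, each 140 by 96 mm, centred 20 mm to -x and 90 mm to +y (left) or -y (right) of its origin, which is the centre of its underside. Its x points away from the robot (turned up to 0.25 rad), y to the robot's left. On each bay's +x side a spring column carries a steel arm that lies over the bay
- left_arm (a joint): angle of the left arm about its upright pivot. 0 = at rest, over its bay, pointing to the rack's -x (to the robot). It grows as the free end swings to +y and then +x (seen from above clockwise), up to a hard stop at 1.2 rad. A spring drives it back to 0: about 2.7 N at the handle at 0, 7.3 N at the stop
- left_grip (a point): point on the axis of the left arm's upright handle, 102 mm above the table, 130 mm from the pivot axis. Handle: plain round steel pin, 16 mm in diameter; its top is 21 mm above this point, its 24 mm collar and the arm's bar (18 mm wide, 10 mm thick) lie 28 mm and more below it. The bar clears what stands in the bay
- left_pivot (a point): point on the upright pivot axis of the left arm, in the height of the arm's bar (68 mm above the table); it lies 80 mm to +x and 90 mm to +y of the rack's origin. The pivot column with its black cap (26 mm in diameter) reaches 88 mm above the table
- left_handle: the left arm's handle as a part, a sleeve that turns freely on its own axis; origin on the handle's axis at the underside of the arm (62 mm above the table), z up
- right_arm (a joint): angle of the right arm about its upright pivot. 0 = at rest, over its bay, pointing to the rack's -x (to the robot). It grows as the free end swings to -y and then +x (seen from above counter-clockwise), up to a hard stop at 1.2 rad. A spring drives it back to 0: about 2.7 N at the handle at 0, 7.3 N at the stop
- right_grip (a point): point on the axis of the right arm's upright handle, 102 mm above the table, 130 mm from the pivot axis. Handle: plain round steel pin, 16 mm in diameter; its top is 21 mm above this point, its 24 mm collar and the arm's bar (18 mm wide, 10 mm thick) lie 28 mm and more below it. The bar clears what stands in the bay
- right_pivot (a point): point on the upright pivot axis of the right arm, in the height of the arm's bar (68 mm above the table); it lies 80 mm to +x and 90 mm to -y of the rack's origin. The pivot column with its black cap (26 mm in diameter) reaches 88 mm above the table
- right_handle: the right arm's handle as a part, a sleeve that turns freely on its own axis; origin on the handle's axis at the underside of the arm (62 mm above the table), z up
- cassette_center (a point): centre (half-way up) of the instrument cassette: open rectangular steel box, 125 by 82 by 34 mm, with two pairs of scissors in it; stands loose in one of the two bays, which one varies
- bowl_center (a point): centre (half-way up) of the round steel bowl, 80 mm in diameter, 36 mm high; stands loose in the other bay
- jar: bystander: small clear jar, 30 mm in diameter, 42 mm high, standing on the rack between the bays; origin at the centre of its underside
- tape: bystander: roll of tape, 68 mm in diameter, 25 mm high, lying left of the rack; origin at the centre of its underside
- forceps: bystander: steel forceps about 150 mm long, 8 mm high, lying right of the rack; origin at its middle
There are look-alikes about, which are no part of the job. What is shaped like the part that bears cassette_center but blue is not meant.

How it is judged (in metres and radians):
At the end, for the whole second after the job is handed in: the arm over the bay with the cassette stands at its stop (joint above 1.12 of 1.2 rad), held there by the fingers on its handle (more than 2 N); the other arm is shut (below 0.1 rad); cassette and bowl stand within 20 mm of where they started in their bays (((y of cassette_center in the frame of rack above 0 m and value of joint left_arm above 1.12 rad and contact force between the fingers and left_handle above 2 N and value of joint right_arm below 0.1 rad) or (y of cassette_center in the frame of rack below 0 m and value of joint right_arm above 1.12 rad and contact force between the fingers and right_handle above 2 N and value of joint left_arm below 0.1 rad)) and distance of each of cassette_center, bowl_center from where it was at the start of the episode below 0.02 m); the arm keeps its last pose, push and grip.
It fails at once if the arm over the bowl is swung open (beyond 0.25 rad) ((y of cassette_center in the frame of rack above 0 m and value of joint right_arm above 0.25 rad) or (y of cassette_center in the frame of rack below 0 m and value of joint left_arm above 0.25 rad)).
It fails at once if the cassette or the bowl is moved more than 30 mm (distance of any of cassette_center, bowl_center from where it was at the start of the episode above 0.03 m).
It fails at once if a bystander is moved more than 30 mm (distance of any of jar, tape, forceps from where it was at the start of the episode above 0.03 m).
It also fails if it takes over 32 s, if anything falls off the work surface, if the arm or the gripper's body presses on something with over 40 N, if the wrist force passes 120 N, or if a joint passes its speed limit or range.

ROBOT

A 7-joint arm with a two-finger parallel gripper is mounted at the origin on the work surface. World frame = base frame: x ahead of the robot, y to its left, z up, the work surface at z = 0. Lengths are in mm, angles in degrees, forces in N, time in s.
With the tool pointing down it reaches from about 425 to 875 mm from the base axis. Payload 4.7 kg.
Tool frame: the origin (TCP) lies at the very end of the fingers, on their centre line; the grasp point (between the pads) lies 19 mm behind it; x points along the fingers, z is the direction in which the jaws open and shut, and the axes are right-handed (so a half turn about x gives the same grasp; the last joint's range is limited). The gripper opens to 85 mm and grips with 20 to 120 N. Pads are 22 mm wide; open, the fingers measure 114 mm over their backs; the gripper's body (76 mm by 85 mm) begins 54 mm behind the grasp point. The pads swing forward as they close: fully open they stand 13 mm farther back than shut.
Start: joints at [-65.884, 18.392, -4.016, 83.108, 1.295, 78.541, -3.26], TCP at [257.218, 596.965, 196.749] pointing down, gripper open.
Joint ranges: [-163.93, 163.93], [-17.29, 119.83], [-79.2, 71.16], [3.27, 140.29], [-89.18, 269.18], [5.43, 117.66], [-154.24, 154.24]. Speed limits (degrees/s): [147.25, 147.25, 180, 180, 180, 180, 180].

INTERFACE

Orientations are given as [roll, pitch, yaw] about the fixed x, y, z axes, in that order (R = Rz(yaw) Ry(pitch) Rx(roll)).
In Python, from cell import bot, viewer gives the robot as it stands.
- The arm moves only by the shell command python3 -m handwheel 'ROWS' [FORCE]. ROWS is JSON, a list of rows, each a list of 7 numbers: the closure, from 0 (fully open) to 1 (shut), then the shift along the tool's x, y, z in units of 0.02 m (1.0 is 0.02 m), then the turn, a rotation vector about the tool's x, y, z in units of pi/2 rad (1.0 is pi/2 rad). In form: [[gripper, x, y, z, wx, wy, wz], ...]. A call has 1 to 20 rows; each row shifts and turns the commanded pose from where the row before left it, along the tool's axes as they then stand; what a row does not reach is not made up. A row lasts 1/12 s, in which the tool goes at most 41.7 mm and 7.16 degrees, less where a joint would pass 70% of its speed; a pose out of reach is approached as far as the arm can. A call with a number of a shift or a turn outside -1 to 1 is refused whole. A call with a gripper value outside its range is refused whole. The fingers move at their own pace and stop on an object; FORCE is the grip in N (left out, the last holds). Time passes only in rows, so rows that do not move let the fingers close. It gives the time, the measured TCP pose, the force and the opening at its end, in the units of the state.
- bot.get_obs(): the state, without advancing time (a new reading comes with each control period).
- viewer.capture(name): name is "scene" or "top"; returns the picture (420x560x3 uint8, red, green, blue); there is no depth.
- viewer.get_calibration(name): a dict with "K" (3x3 intrinsics, pixels), "k1" (the pictures are not rectified: a ray, as slopes to the right and down, at radius r is drawn at 1 + k1 r^2 times it, then the intrinsics apply), "pose" (4x4, takes a point from camera to world coordinates). Camera axes: x right, y down, z forward; pixel columns grow to the right and rows downward; lengths in mm; the calibration is good to about 2 mm. A picture is of the moment at which its call begins. get_calibration takes no time and is no camera call.
- bot.sign_off(): hands the job in, once; it reports no verdict.
The state is a dict: "time_s": time; "joint_pos": joint angles; "qd": joint speeds; "joint_torque": joint torques, N m; "tool_pos": TCP position; "ee_rot": TCP orientation; "ft_force": force on the tool from outside, world axes, zero at the start; "wrist_torque": the same for the moment, N m; "gripper_width": finger opening in mm.
Only numpy, scipy, OpenCV 4.12 (cv2) and the standard library are available. Lean on these libraries where they do the work, as an engineer would, in place of code of your own. Each camera call takes 0.05 s, during which the arm holds its last target. There are 200 camera calls.

## Working session

There is one attempt and no reset: what is moved stays moved. The work goes in short steps, Python scripts to look and compute and a shell command to move; the robot and the scene stay as the last step left them, time stands still between calls to the robot, and variables do not carry over. Pictures are saved under pics/ and viewed, about 8 in all and at most 12, crops included, and the job is handed in when it is done.

```bash
mkdir -p pics
cat > h.py <<'E'
import numpy as np,cv2
from cell import bot,viewer
def ray(name,uv):
    c=viewer.get_calibration(name);K=np.array(c["K"]);T=np.array(c["pose"])
    d=(np.array(uv,float)-K[:2,2])/[K[0,0],K[1,1]]
    s=d.copy()
    for _ in range(20): s=d/(1+c["k1"]*(s@s))
    return T[:3,3],T[:3,:3]@np.array([s[0],s[1],1])
def onz(name,uv,z):
    o,d=ray(name,uv);return o+d*(z-o[2])/d[2]
def proj(name,p):
    c=viewer.get_calibration(name);K=np.array(c["K"]);T=np.array(c["pose"])
    q=T[:3,:3].T@(np.array(p,float)-T[:3,3]);s=q[:2]/q[2];s=s*(1+c["k1"]*(s@s))
    return s*[K[0,0],K[1,1]]+K[:2,2]
def tri(a,b):
    (o,d),(p,e)=ray("scene",a),ray("top",b)
    d=d/np.linalg.norm(d);e=e/np.linalg.norm(e)
    t=np.linalg.lstsq(np.c_[d,-e],p-o,rcond=None)[0]
    x,y=o+d*t[0],p+e*t[1];return (x+y)/2,np.linalg.norm(x-y)
E
python3 - <<'E'
from h import *
for n in("scene","top"):
    im=viewer.capture(n)[:,:,::-1];cv2.imwrite(f"pics/{n}0.png",im)
    c=viewer.get_calibration(n);print(n,np.round(c["pose"],2).tolist(),c["k1"],c["K"])
print(bot.get_obs())
E
```

```text
scene [[0.12, 0.63, -0.76, 1058.95], [0.99, -0.09, 0.09, -15.45], [-0.02, -0.77, -0.64, 586.63], [0.0, 0.0, 0.0, 1.0]] -0.016936210191554855 [[382.7883532    0.         284.39359281]
 [  0.         382.7883532  210.17304027]
 [  0.           0.           1.        ]]
top [[-0.02, -1.0, 0.1, 378.12], [-1.0, 0.02, 0.0, 65.05], [-0.0, -0.1, -1.0, 1030.64], [0.0, 0.0, 0.0, 1.0]] -0.023588452179469435 [[394.36845134   0.         279.79110891]
 [  0.         394.36845134 208.86172088]
 [  0.           0.           1.        ]]
{'time_s': 0.1, 'joint_pos': array([-65.88642074,  18.43618583,  -4.01635015,  83.16967786,
         1.29443251,  78.54255212,  -3.2610584 ]), 'qd': array([ 0.06164446, -0.16888467,  0.05178888, -0.16753617, -0.01861661,
        0.01082822,  0.03163334]), 'joint_torque': array([-3.05376525e-04, -4.94880080e+01, -3.84093700e-01, -3.15209055e+01,
        1.30190959e-02,  7.53517903e-03, -9.63660597e-06]), 'tool_pos': array([256.97610324, 596.42647974, 195.70201903]), 'ee_rot': array([-177.32670954,   89.89668158, -110.63104978]), 'ft_force': array([-0.60269796,  0.37627479, -1.05532931]), 'wrist_torque': array([-0.00120496, -0.01940853, -0.01090175]), 'gripper_width': 85.32826432292315}
```

View pics/scene0.png

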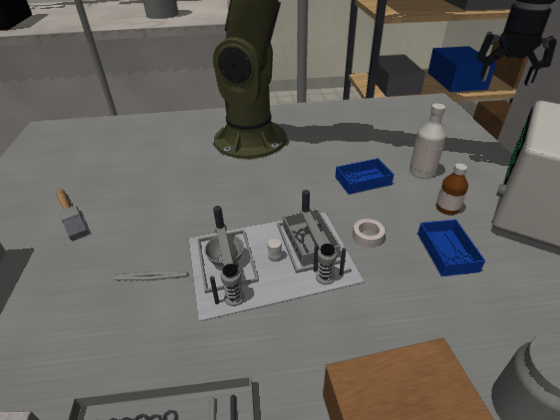

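View pics/top0.png

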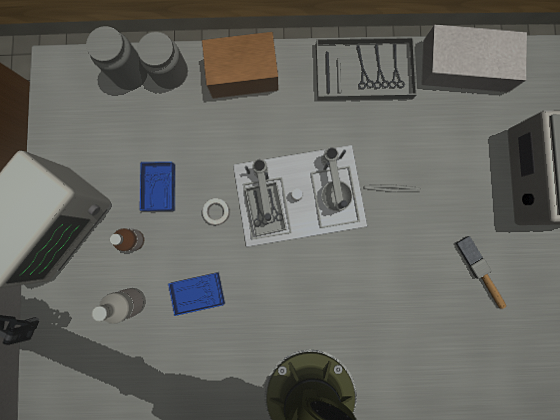

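The scene view shows the bowl at (224,250) and the cassette at (310,240). In the top view the cassette is at (265,207), which is +y, so it sits in the left bay and the left arm is the one to swing. The blue trays are look-alikes. Next I'll zoom in.

Run:
```python
import cv2,numpy as np
a=cv2.imread("pics/scene0.png")[180:310,180:390];b=cv2.imread("pics/top0.png")[140:250,225:375]
a=cv2.resize(a,None,fx=3.8,fy=3.8,interpolation=2)
b=cv2.resize(b,None,fx=5,fy=5,interpolation=2)
cv2.imwrite("pics/sc.png",a);cv2.imwrite("pics/tc.png",b)
```

```text
(no output)
```

View pics/sc.png

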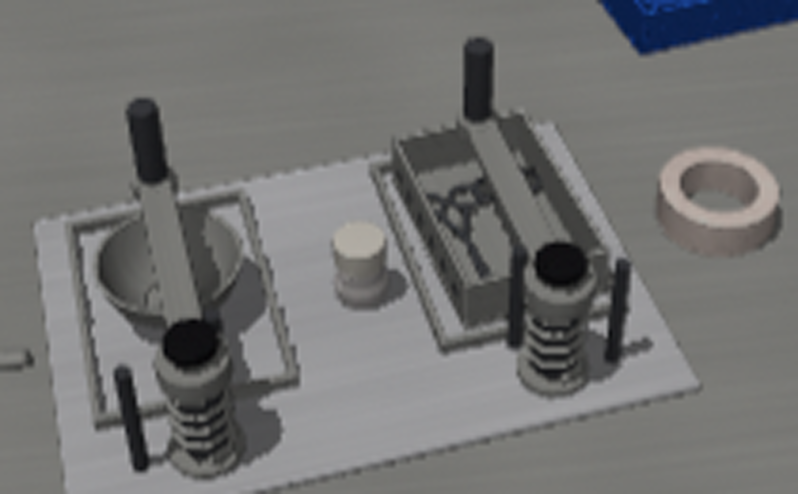

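View pics/tc.png

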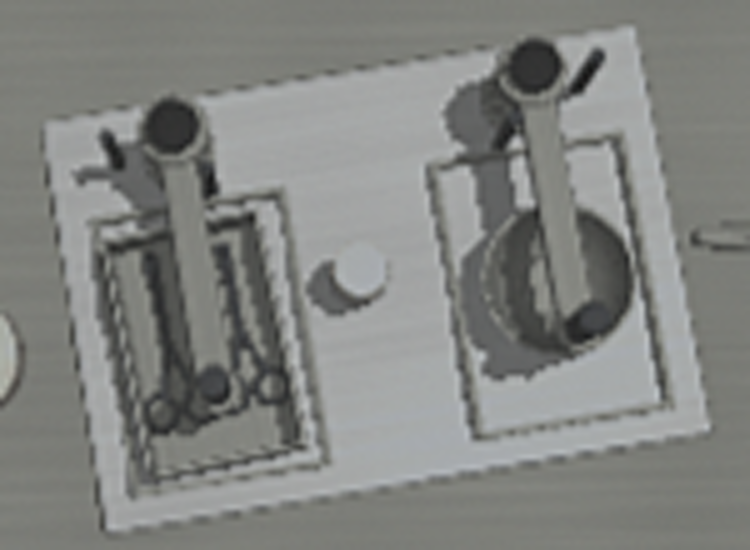

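Run:
```python
from h import *
S=lambda u,v:((u+.5)/3.8+180-.5,(v+.5)/3.8+180-.5)
T=lambda u,v:((u+.5)/5+225-.5,(v+.5)/5+140-.5)
lc=tri(S(560,265),T(172,127));rc=tri(S(190,343),T(534,67));lh=tri(S(478,46),T(213,384));rh=tri(S(142,107),T(590,321))
print("tri",*[(n,np.round(p,1),round(e,1)) for n,(p,e) in zip(("lcap","rcap","lhtop","rhtop"),(lc,rc,lh,rh))],sep="\n")
for n,p,z in(("lcapT",T(172,127),88),("rcapT",T(534,67),88),("lhT",T(213,384),123),("rhT",T(590,321),123)): print(n,np.round(onz("top",p,z),1))
for n,p,z in(("lcapS",S(560,265),88),("rcapS",S(190,343),88),("lhS",S(478,46),123)): print(n,np.round(onz("scene",p,z),1))
for p in((45,122),(633,27),(709,430),(107,530)): print("corner",np.round(onz("top",T(*p),6),1))
for p in((612,265),(518,255),(612,355)): print("post? S z88",np.round(onz("scene",S(*p),88),1))
print("post T",np.round([onz("top",T(107,137),60),onz("top",T(120,165),60)],1))
print("post tri",tri(S(622,263),T(107,135)),tri(S(518,255),T(208,165)),tri(S(518,255),T(212,190)))
```

```text
tri
('lcap', array([577.9, 115.2,  81.6]), np.float64(1.9))
('rcap', array([603.8, -62.8,  82.4]), np.float64(1.5))
('lhtop', array([448.6,  96.1, 119.4]), np.float64(2.0))
('rhtop', array([474.3, -80.6, 119.2]), np.float64(0.3))
lcapT [576.4 113.9  88. ]
rcapT [602.5 -62.8  88. ]
lhT [448.1  94.9 123. ]
rhT [473.9 -80.1 123. ]
lcapS [584.1 114.4  88. ]
rcapS [609.  -61.5  88. ]
lhS [453.3  96.2 123. ]
corner [597.7 185.2   6. ]
corner [ 642.6 -127.2    6. ]
corner [ 428.  -158.8    6. ]
corner [382.5 155.    6. ]
post? S z88 [587.5 138.9  88. ]
post? S z88 [574.7  95.9  88. ]
post? S z88 [642.2 125.7  88. ]
post T [[577.8 147.9  60. ]
 [563.5 141.6  60. ]]
post tri (array([575.64383428, 147.11572125,  76.1417437 ]), np.float64(1.1613526186040821)) (array([560.25773148,  98.19785512,  73.24115328]), np.float64(1.9541115415149029)) (array([549.93510954,  98.63493901,  62.82472299]), np.float64(5.740673931828626))
```

```bash
cat >> h.py <<'E'
from scipy.spatial.transform import Rotation as Ro
def R(): return Ro.from_euler("xyz",bot.get_obs()["ee_rot"],degrees=True).as_matrix()
def go(p): # tool-axis units to world target
    return np.round(R().T@(np.array(p)-bot.get_obs()["tool_pos"])/20,2)
E
python3 - <<'E'
from h import *
print(np.round(R(),3)); print(go([448.5,95.5,300]))
print(tri((437,108),(99,314)),tri((460,168),(117,239)))
z=R()[:,2];print("jaw heading",np.degrees(np.arctan2(z[1],z[0])))
E
```

```text
[[-0.001 -0.918  0.396]
 [-0.002  0.396  0.918]
 [-1.    -0.    -0.002]]
[ -5.18 -18.7  -19.22]
(array([242.50157672, 454.17436403, 180.79137431]), np.float64(0.6164312150146778)) (array([403.79896095, 448.89774493, 112.88025864]), np.float64(4.416230022509439))
jaw heading 66.69565541341622
```

```bash
python3 -m handwheel '[[0,-1,0,0,0,0,0],[0,-1,0,0,0,0,0],[0,-1,0,0,0,0,0],[0,-1,0,0,0,0,0],[0,-1,0,0,0,0,0]]' 40; python3 -m handwheel '[[0,0,-0.93,-0.96,0,0,0],[0,0,-0.93,-0.96,0,0,0],[0,0,-0.93,-0.96,0,0,0],[0,0,-0.93,-0.96,0,0,0],[0,0,-0.93,-0.96,0,0,0],[0,0,-0.93,-0.96,0,0,0],[0,0,-0.93,-0.96,0,0,0],[0,0,-0.93,-0.96,0,0,0],[0,0,-0.93,-0.96,0,0,0],[0,0,-0.93,-0.96,0,0,0],[0,0,-0.93,-0.96,0,0,0],[0,0,-0.93,-0.96,0,0,0],[0,0,-0.93,-0.96,0,0,0],[0,0,-0.93,-0.96,0,0,0],[0,0,-0.93,-0.96,0,0,0],[0,0,-0.93,-0.96,0,0,0],[0,0,-0.93,-0.96,0,0,0],[0,0,-0.93,-0.96,0,0,0],[0,0,-0.93,-0.96,0,0,0],[0,0,-0.93,-0.96,0,0,0]]'
python3 -m handwheel '[[0,0,0,0,0,0,0],[0,0,0,0,0,0,0],[0,0,0,0,0,0,0]]'
python3 - <<'E'
from h import *
print(go([448.5,95.5,150]),go([448.5,95.5,84]),bot.get_obs()["joint_pos"])
E
```

```text
time_s: 0.52
tool_pos: [257.1, 596.6, 297.1]
ee_rot: [-173.6, 89.9, -106.9]
ft_force: [-0.5, 0.1, 1.0]
gripper_width: 85.4
time_s: 2.18
tool_pos: [446.9, 95.7, 296.4]
ee_rot: [108.3, 90.0, 175.0]
ft_force: [0.1, -0.6, -0.1]
gripper_width: 85.7
time_s: 2.43
tool_pos: [446.5, 97.8, 296.4]
ee_rot: [81.3, 90.0, 148.0]
ft_force: [0.3, -0.1, 1.1]
gripper_width: 85.4
[ 7.32 -0.14 -0.07] [10.62 -0.15 -0.07] [-39.8120905   -8.40338588  21.52169359 100.14494256   3.03950321
  87.71311764  48.09845518]
```

```bash
python3 -m handwheel '[[0,1,-0.14,-0.07,0,0,0],[0,1,0,0,0,0,0],[0,1,0,0,0,0,0],[0,1,0,0,0,0,0],[0,1,0,0,0,0,0],[0,1,0,0,0,0,0],[0,1,0,0,0,0,0],[0,0,0,0,0,0,0],[0,0,0,0,0,0,0]]'
python3 - <<'E'
from h import *
print(go([448.5,95.5,84]))
a=viewer.capture("scene")[160:300,220:400,::-1];cv2.imwrite("pics/s1.png",cv2.resize(a,None,fx=4,fy=4))
E
```

```text
time_s: 3.18
tool_pos: [447.9, 95.6, 156.1]
ee_rot: [135.0, 89.9, -158.2]
ft_force: [-0.2, -0.3, 1.0]
gripper_width: 85.2
[ 3.61 -0.04  0.01]
```

View pics/s1.png

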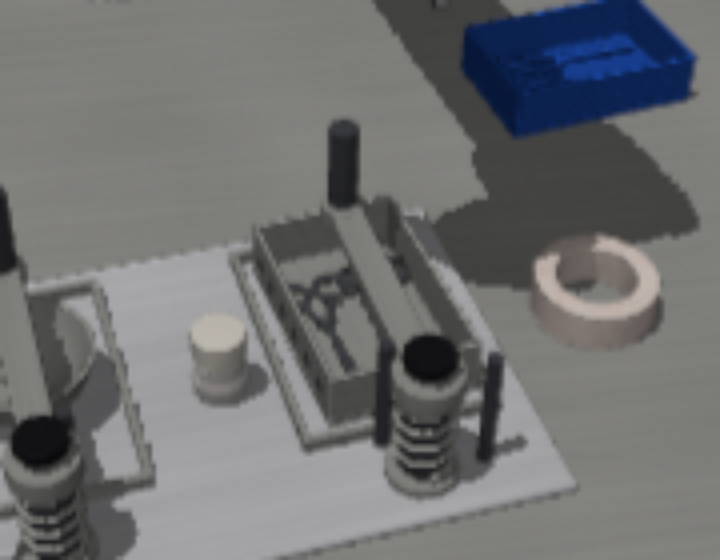

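The gripper ought to show up just above the handle, but it isn't in the crop. I'll check the projection and look at the full frame.

Run:
```python
from h import *
o=bot.get_obs();print(o["tool_pos"],o["time_s"],o["joint_pos"],proj("scene",o["tool_pos"]),proj("scene",[448.5,95.5,123]),proj("top",o["tool_pos"]))
a=viewer.capture("scene");b=viewer.capture("top");print(proj("scene",[257,597,196]))
c=cv2.resize(np.hstack([a,b])[:,:,::-1],(800,300),interpolation=3);cv2.imwrite("pics/b1.png",c)
```

```text
[448.9184367   95.71190507 157.3017833 ] 3.2333 [-39.18045629  -4.61836528  22.86455388 112.86188167   1.89058576
  71.39312316  49.80449718] [305.12767271 176.43724816] [304.66353897 190.3520815 ] [266.32165917 214.87289729]
[497.6214979  100.83330916]
```

View pics/b1.png

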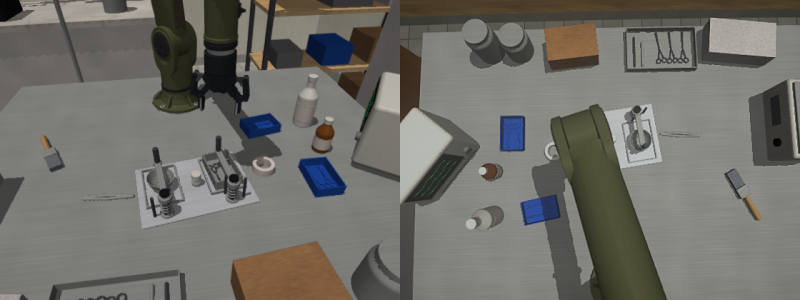

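Run:
```python
from h import *
a=viewer.capture("scene")[:,:,::-1].copy()
t=bot.get_obs()["tool_pos"]
for z in(0,13,40):
    u=proj("scene",t+[0,0,z]);cv2.drawMarker(a,tuple(int(round(i)) for i in u),(0,0,255),0,5)
c=a[80:210,230:380];cv2.imwrite("pics/g1.png",cv2.resize(c,None,fx=4.6,fy=4.6,interpolation=2))
```

```text
(no output)
```

View pics/g1.png

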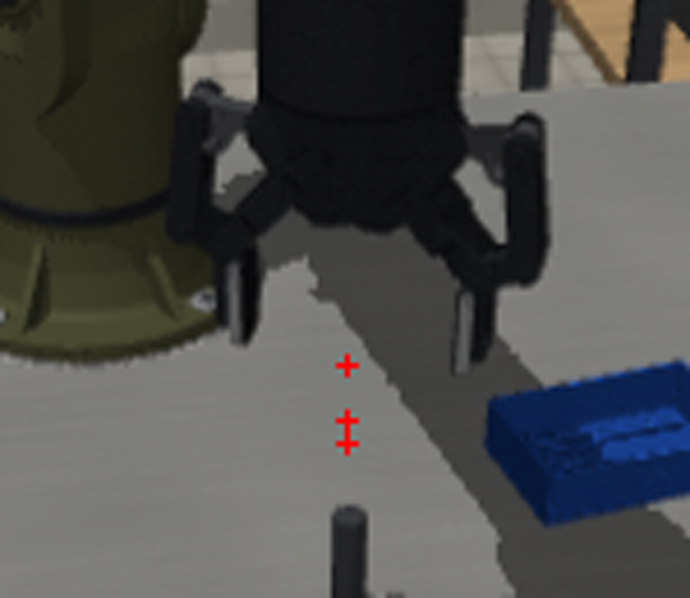

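Midway between the finger tips is crop (350,357). That lies about 42 mm above the reported TCP, or else further back along the ray, where I expected about 13 mm. I'll triangulate the tips from the start pictures, where both views show them.

Run:
```python
from h import *
t=[257,596.6,196.2]
out=[]
for n,(u,v) in(("scene",(470,20)),("top",(0,290))):
    a=cv2.imread(f"pics/{n}0.png");c=cv2.resize(a[v:v+80,u:u+65],None,fx=6,fy=6,interpolation=2)
    for z in(0,13,40):
        p=(proj(n,np.add(t,[0,0,z]))+.5-[u,v])*6
        cv2.drawMarker(c,tuple(int(i) for i in p),(0,0,255),0,10)
    out.append(c)
cv2.imwrite("pics/g0.png",np.clip(np.hstack(out).astype(int)*2,0,255).astype(np.uint8))
```

```text
(no output)
```

View pics/g0.png

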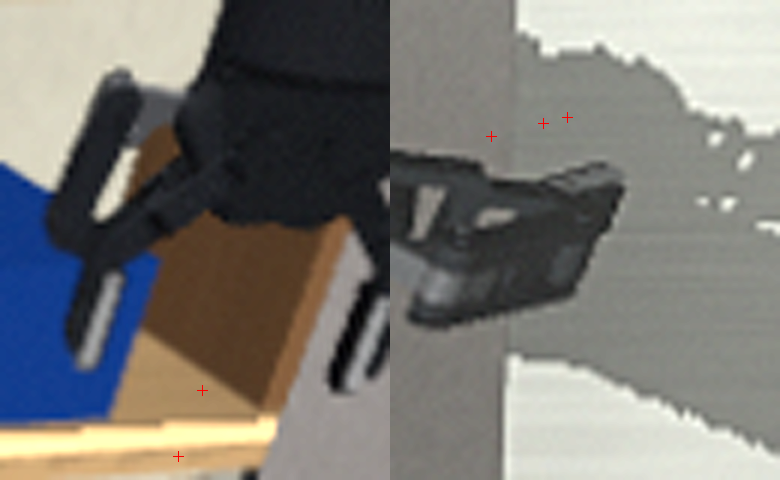

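Run:
```python
from h import *
z=np.array([.396,.918,0]);t=np.array([257,596.6,196.2]);w=np.array([-.918,.396,0])
print("expected pad tip -jaw",t-42.6*z+[0,0,13])
s=(470+88/6-.5,20+365/6-.5)
for q in((620,182),(600,235),(580,290)): 
    print(tri(s,((q[0]-390)/6-.5,290+q[1]/6-.5)))
t=np.array([448.9,95.7,157.3]);
L=(230+238/4.6-.5,80+343/4.6-.5);Rr=(230+460/4.6-.5,80+372/4.6-.5)
for h in(157,170,185,199,210): 
  a,b=onz("scene",L,h),onz("scene",Rr,h); print(h,a.round(),b.round(),np.linalg.norm(a-b).round(1),((a+b)/2).round(), np.degrees(np.arctan2(*(b-a)[1::-1])).round())
print(R())
```

```text
expected pad tip -jaw [240.1304 557.4932 209.2   ]
(array([243.51896713, 551.25368186, 242.87654215]), np.float64(5.29734372750819))
(array([225.12883882, 563.24365076, 234.93590388]), np.float64(6.867240791572458))
(array([205.7136586 , 575.78816469, 226.53092717]), np.float64(8.728806950513244))
157 [359.  59. 157.] [398. 155. 157.] 104.0 [378. 107. 157.] 68.0
170 [380.  57. 170.] [418. 150. 170.] 100.9 [399. 104. 170.] 68.0
185 [404.  54. 185.] [441. 144. 185.] 97.3 [423.  99. 185.] 68.0
199 [427.  52. 199.] [463. 139. 199.] 93.9 [445.  95. 199.] 68.0
210 [445.  50. 210.] [480. 134. 210.] 91.2 [462.  92. 210.] 68.0
[[ 0.00234091 -0.91865203  0.39506072]
 [ 0.00105144  0.39506385  0.91865306]
 [-0.99999671 -0.0017351   0.00189072]]
```

Measured in both views, the open tips sit about 44 mm above the reported TCP, 13 mm of which is expected. The horizontal position and jaw heading agree. I'll descend to the nominal height and measure again before closing.

```bash
python3 -m handwheel '[[0,1,0,0,0,0,0],[0,1,0,0,0,0,0],[0,1,0,0,0,0,0],[0,0.65,0,0,0,0,0],[0,0,0,0,0,0,0],[0,0,0,0,0,0,0]]'
python3 - <<'E'
from h import *
a=viewer.capture("scene")[:,:,::-1].copy()
t=bot.get_obs()["tool_pos"];print(t)
z=R()[:,2]
for h in(74,97,123,):
  for s in(-42.5,42.5):
    u=proj("scene",[t[0]+s*z[0],t[1]+s*z[1],h]);cv2.drawMarker(a,tuple(int(round(i)) for i in u),(0,0,255),0,3)
c=a[110:240,230:380];cv2.imwrite("pics/g2.png",np.clip(1.7*cv2.resize(c,None,fx=4.6,fy=4.6,interpolation=2),0,255).astype(np.uint8))
E
```

```text
time_s: 3.88
tool_pos: [449.2, 94.9, 84.3]
ee_rot: [-63.1, 90.0, 3.5]
ft_force: [-0.1, 0.1, 0.9]
gripper_width: 85.2
[449.87197593  95.03826784  84.94536004]
```

View pics/g2.png

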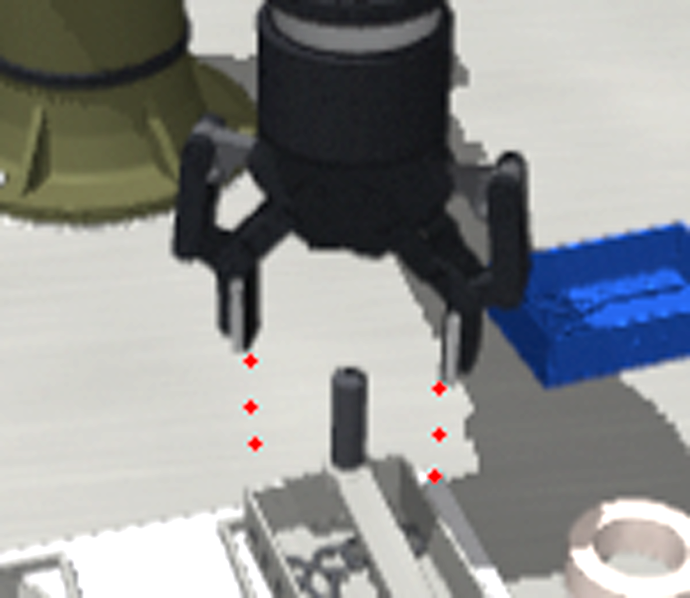

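The open tips, at crop (238,348) and (452,380), are level with about z=128, so the real fingertips are roughly 30 mm higher than reported. I'll go 30 mm lower, then close.

```bash
python3 -m handwheel '[[0,0.5,0,0,0,0,0],[0,0.5,0,0,0,0,0],[0,0.45,0,0,0,0,0],[0,0,0,0,0,0,0]]' && python3 -m handwheel '[[1,0,0,0,0,0,0],[1,0,0,0,0,0,0],[1,0,0,0,0,0,0],[1,0,0,0,0,0,0],[1,0,0,0,0,0,0],[1,0,0,0,0,0,0],[1,0,0,0,0,0,0],[1,0,0,0,0,0,0],[1,0,0,0,0,0,0],[1,0,0,0,0,0,0],[1,0,0,0,0,0,0],[1,0,0,0,0,0,0]]' 60
python3 - <<'E'
from h import *
a=viewer.capture("scene")[:,:,::-1].copy()
t=bot.get_obs()["tool_pos"];print(t,bot.get_obs()["time_s"])
c=a[120:270,230:380];cv2.imwrite("pics/g3.png",np.clip(1.7*cv2.resize(c,None,fx=4,fy=4,interpolation=2),0,255).astype(np.uint8))
# plan: arc from current, in tool y,z units
p=np.array([578,114.5]);z=R()[:,2][:2];y=R()[:,1][:2]
r=130;h0=np.radians(188.3);q=lambda th:p+r*np.array([np.cos(h0-th),np.sin(h0-th)])
ths=np.linspace(0,1.24,17)
for i in range(16):
    d=(q(ths[i+1])-q(ths[i]))/20;print(np.round([d@y,d@z],2),end=" ")
print(q(0),q(1.2))
E
```

```text
time_s: 4.27
tool_pos: [447.3, 94.2, 52.7]
ee_rot: [136.1, 89.8, -157.2]
ft_force: [-0.5, -0.5, -0.1]
gripper_width: 85.2
time_s: 5.27
tool_pos: [449.6, 95.7, 55.2]
ee_rot: [-23.3, 89.9, 43.4]
ft_force: [2.4, 6.1, 2.4]
gripper_width: 14.2
[449.63646868  95.72724772  55.2457953 ] 5.3167
[0.25 0.44] [0.21 0.46] [0.18 0.47] [0.14 0.48] [0.1  0.49] [0.06 0.5 ] [0.02 0.5 ] [-0.02  0.5 ] [-0.05  0.5 ] [-0.09  0.5 ] [-0.13  0.49] [-0.17  0.47] [-0.2   0.46] [-0.24  0.44] [-0.27  0.42] [-0.3  0.4] [449.36164742  95.73369387] [513.89596461 227.59585601]
```

View pics/g3.png

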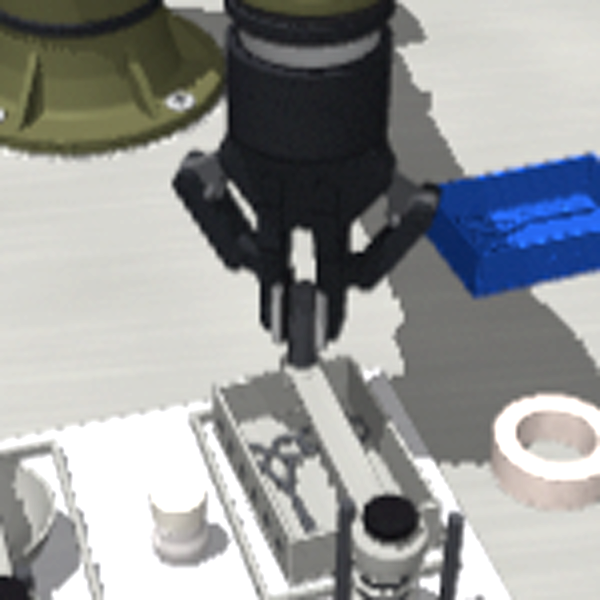

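The pads straddle the handle at crop (302,310), gripped with a 14 mm opening. Now I'll swing it along the arc.

```bash
python3 -m handwheel '[[1,0,0.25,0.44,0,0,0],[1,0,0.21,0.46,0,0,0],[1,0,0.18,0.47,0,0,0],[1,0,0.14,0.48,0,0,0],[1,0,0.1,0.49,0,0,0],[1,0,0.06,0.5,0,0,0],[1,0,0.02,0.5,0,0,0],[1,0,-0.02,0.5,0,0,0],[1,0,0,0,0,0,0]]'
```

```text
time_s: 6.07
tool_pos: [461.8, 172.9, 55.0]
ee_rot: [172.6, 89.8, -120.6]
ft_force: [-3.2, -4.1, 10.3]
gripper_width: 14.1
```

```bash
python3 -m handwheel '[[1,0,-0.05,0.5,0,0,0],[1,0,-0.09,0.5,0,0,0],[1,0,-0.13,0.49,0,0,0],[1,0,-0.17,0.47,0,0,0],[1,0,-0.2,0.46,0,0,0],[1,0,-0.24,0.44,0,0,0],[1,0,-0.27,0.42,0,0,0],[1,0,-0.3,0.4,0,0,0],[1,0,0,0,0,0,0],[1,0,0,0,0,0,0],[1,0,0,0,0,0,0],[1,0,0,0,0,0,0]]'
python3 - <<'E'
from h import *
o=bot.get_obs();t=o["tool_pos"];print(o["time_s"],t,o["ft_force"],np.degrees(np.arctan2(t[1]-114.5,t[0]-578)),np.hypot(t[1]-114.5,t[0]-578))
E
```

```text
time_s: 7.07
tool_pos: [514.2, 228.2, 55.0]
ee_rot: [133.2, 89.5, -160.1]
ft_force: [-10.3, -2.0, 13.6]
gripper_width: 14.6
7.0667 [514.15131727 228.15610045  54.95867629] [-10.27370561  -1.9915784   13.55411732] 119.32600729861105 130.36243115594354
```

```bash
python3 -m handwheel '[[1,0,-0.06,0.08,0,0,0],[1,0,-0.06,0.08,0,0,0],[1,0,0,0,0,0,0],[1,0,0,0,0,0,0],[1,0,0,0,0,0,0],[1,0,0,0,0,0,0]]'
python3 - <<'E'
from h import *
a=viewer.capture("scene")[:,:,::-1].copy()
o=bot.get_obs();t=o["tool_pos"];print(t,o["ft_force"],np.degrees(np.arctan2(t[1]-114.5,t[0]-578)))
c=a[150:310,180:400];cv2.imwrite("pics/e.png",np.clip(1.6*cv2.resize(c,None,fx=3.6,fy=3.6,interpolation=2),0,255).astype(np.uint8))
E
```

```text
time_s: 7.57
tool_pos: [514.5, 228.5, 54.7]
ee_rot: [134.5, 89.1, -158.8]
ft_force: [-17.2, -6.5, 20.5]
gripper_width: 14.5
[514.52688046 228.43842119  54.75666245] [-16.84051822  -6.9377887   20.74755885] 119.121421691192
```

View pics/e.png

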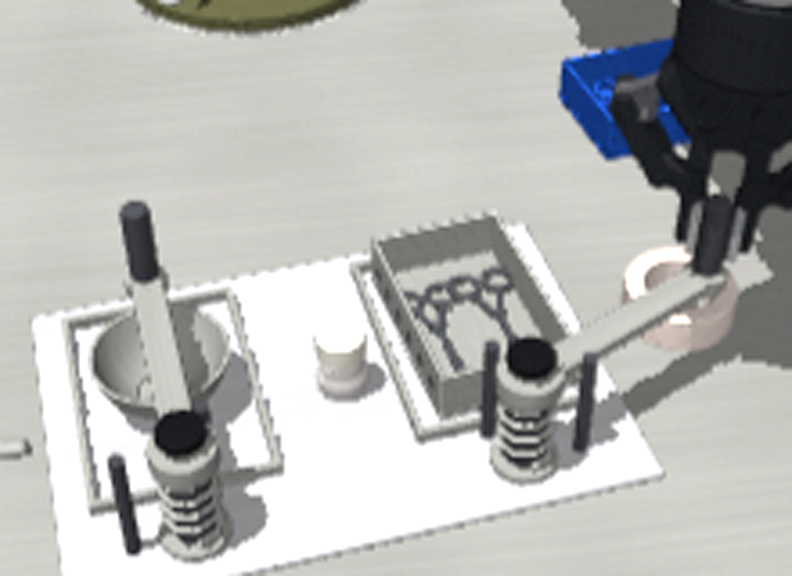

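The left arm's bar lies against its stop post at crop (588,360), with the handle in the jaws at (712,235). The cassette, bowl, jar and right arm haven't moved. A further 4 mm of commanded push moved the tool only about 0.5 mm and the force rose, so it is at the stop.

```bash
python3 -c "
from cell import bot
print(bot.sign_off())"
```

```text
the job is handed in; nothing more can be done
None
```

I swung the arm over the cassette (the left arm) out to its stop and handed the job in while still gripping its handle. `sign_off` reports no verdict, so the result rests on my own checks.

- **At the stop:** the tool's position puts the joint at about 1.2 rad. An extra 4 mm of commanded push moved it only about 0.5 mm, and the sideways force rose from about 10 N to 18 N.
- **Grip:** the fingers were holding the handle at about 14.5 mm opening, slightly under the 16 mm pin. I set the grip to 60 N, but the force on the handle itself is not measured directly.
- **Other items:** in the last picture the right arm was still shut, and the cassette, bowl, jar and tape looked unmoved. I judged this by eye and did not measure it. Most of the forceps was outside that picture.
- **Time:** it took about 7.6 s of the 32 s allowed.

**What disagreed:**
- **Fingertip height:** the open fingertips showed about 44 mm above the reported tool point, where 13 mm was expected. I gripped 30 mm lower than the stated geometry called for, and the last pictures show the pads on the handle.
- **Camera heights:** two-view heights came out about 4–6 mm low on the pivot caps and handle tops.
- **Upward force:** the wrist read about 20 N upward at the end. I did not find the cause, but it is within the limits.

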